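# Clamp a glass blank in the ratchet holder

### The job

Stand the tall round glass blank on the bed of the ratchet holder, between its two jaws, and let go of it. Then turn the ratchet knob clockwise, tooth by tooth, until the blank is pinched between both jaws, and stop at a tooth where the sprung jaw is pushed back about half of its 18 mm travel (about 10 N), never nearly to its end, which would chip the glass. Let go of the knob so that the pawl alone holds the grip, and leave the other glass pieces standing where they are.

Things in the scene. Friction and masses are not known exactly. Their poses are not given: they have to be found in the camera images.
- blank_centre (a point): centre (half-way up) of the tall round amber glass blank: an upright solid cylinder, 44 mm in diameter and 80 mm high, 200 to 340 g, standing on the table. It is the tallest of three glass pieces; the others are a square block and a low puck.
- blank: the same glass blank; origin at the centre of its underside, z up its axis
- holder: ratchet holder: dark steel plate 110 mm (its x) by 310 mm (y), 18 mm thick, fixed; origin at the centre of its underside. Along its +y axis stand in turn the ratchet wheel with the knob (axis at y = -100 mm), the carriage with the sprung jaw, the bed and the set jaw. The jaws are 50 mm wide, their tops 50 mm above the table; the carriage is lower.
- bed (a point): point on the bed's surface, 18 mm above the table, axes as the holder's. With its centre over this point the blank clears both jaws by at least 4 mm at every start. The set jaw (far end, +y) is bolted anywhere along a 10 mm slot, its cork face 27 to 37 mm from this point in +y; where is not measured.
- jaw: sprung jaw, a pad with a cork face towards the holder's +y; origin at the middle of that face's lower edge. It rides on the carriage, which moves 6 mm in +y per tooth, and is pushed back against springs of 1.1 N/mm, 18 mm of travel. Sliding the free blank along takes 1 to 3 N; once it is pinched between both jaws the force climbs 6.6 N a tooth.
- knob_grip (a point): point on the wheel's vertical axis at the height to grip the knob, 70 mm above the table: a black bar 44 mm long (this point's x), 14 mm wide (y), from 45 to 79 mm above the table, turning with the wheel. At wheel angle 0 the bar lies along the holder's x. Under it a black disc 46 mm wide, then the toothed wheel, 72 mm wide.
- ratchet (a joint): wheel angle in rad, growing clockwise seen from above, which closes the jaws. 16 teeth: the wheel rests on the pawl at multiples of 0.3927. The pawl drops in 0.03 to 0.07 rad past such a multiple; let go between teeth, the loaded wheel runs back to the tooth before. Holding it against the jaw takes 0.0153 N m per N; drag and pawl add 0.03 to 0.08.
- pawl (a joint): angle of the brass sprung pawl beside the wheel, in rad: about 0 (-0.03 to 0.01) when its nose lies at the foot of a tooth, growing to 0.1 as a tooth lifts it
- square_block: amber glass square block, 45 x 45 x 60 mm; to be left alone
- puck: low round amber glass puck, 62 mm wide, 28 mm high; to be left alone
There are look-alikes about, which are no part of the job. What is shaped like the blank but yellow is not meant.

How it is judged:
On the way, in this order (a step that is already met when the one before it is completed fails the run):
1. the blank stands upright on the bed between the jaws and is let go, before the jaws grip it (x of blank_centre in the frame of bed between -0.02 and 0.02 m and y of blank_centre in the frame of bed between -0.02 and 0.022 m and z of blank_centre in the frame of bed between 0.036 and 0.044 m and angle between blank_centre's own z axis and vertical below 0.09 rad and contact force between the fingers and blank below 0.1 N and contact force between jaw and blank below 1.5 N), for 0.2 s.
2. the sprung jaw presses the blank (contact force between jaw and blank above 4 N), for 0.2 s.
At the end, for the whole second after the job is handed in: the blank stands upright (within 5 degrees) on the bed between the jaws, at rest, and the sprung jaw presses it with 4 to 14 N (pushed back 4 to 12.7 mm of its 18), the wheel at rest with the pawl down behind a tooth (pawl joint below 0.03 rad) (x of blank_centre in the frame of bed between -0.02 and 0.02 m and y of blank_centre in the frame of bed between -0.02 and 0.022 m and z of blank_centre in the frame of bed between 0.036 and 0.044 m and angle between blank_centre's own z axis and vertical below 0.09 rad and contact force between the fingers and blank below 0.1 N and contact force between jaw and blank between 4 and 14 N and value of joint pawl below 0.03 rad and velocity of joint ratchet between -0.05 and 0.05 rad/s and linear speed of blank below 0.01 m/s); the robot touches nothing.
It fails at once if the sprung jaw presses the glass with more than 18.5 N (contact force between jaw and blank above 18.5 N).
It fails at once if the blank is tipped by more than 20 degrees (angle between blank_centre's own z axis and vertical above 0.35 rad).
It fails at once if another glass piece is moved by more than 30 mm (distance of any of square_block, puck from where it was at the start of the episode above 0.03 m).
It also fails if it takes over 69 s, if anything falls off the work surface, if the arm or the gripper's body presses on something with over 40 N, if the wrist force passes 120 N, or if a joint passes its speed limit or range.

### The arm

A 6-joint arm with a two-finger parallel gripper is mounted at the origin on the work surface. World frame = base frame: x ahead of the robot, y to its left, z up, the work surface at z = 0. Lengths are in m, angles in rad, forces in N, time in s.
With the tool pointing down it reaches from about 0.25 to 0.725 m from the base axis. Payload 4 kg.
Tool frame: the origin (TCP) lies midway between the tips of the shut fingers; the grasp point (between the pads) lies 19 mm behind it (ctrl.grip_point_offset is the distance from the TCP to the grasp point, in m); z points along the fingers, y is the line along which they close (so a half turn about z gives the same grasp; the last joint's range is limited). The gripper opens to 85 mm and grips with 20 to 120 N. Pads are 22 mm wide; open, the fingers measure 114 mm over their backs; the gripper's body (76 mm by 85 mm) begins 54 mm behind the grasp point. The pads swing forward as they close: fully open they stand 13 mm farther back than shut.
Start: joints at [-1.328, 0.241, 0.005, 1.335, 0, 1.571], TCP at [0.12, -0.485, 0.194] pointing down, gripper open.
Joint ranges: [-2.72, 2.72], [-1.05, 1.87], [-1.09, 1.28], [-1.99, 2.15], [-1.42, 1.44], [-3.14, 3.14]. Speed limits (rad/s): [2.79, 2.79, 3.14, 3.14, 3.14, 3.14].

### API

Orientations are given as a unit quaternion [w, x, y, z].
In Python, from cell import ctrl, imaging gives the robot as it stands.
- The arm moves only by the shell command python3 -m inch 'ROWS'. ROWS is JSON, a list of rows, each an object with "jaw": the closure in counts, from 0 (fully open) to 255 (shut); "xyz": the shift along the tool's x, y, z in mm, a list of three; "twist": the turn, a rotation vector about the tool's x, y, z in degrees, a list of three. In form: [{"jaw": jaw, "xyz": [dx, dy, dz], "twist": [wx, wy, wz]}, ...]. A call has 1 to 12 rows; each row shifts and turns the commanded pose from where the row before left it, along the tool's axes as they then stand; what a row does not reach is not made up. A row lasts 1/10 s, in which the tool goes at most 50 mm and 8.59 degrees, less where a joint would pass 70% of its speed; a pose out of reach is approached as far as the arm can. A call is refused whole if a number of a shift passes 50 or a number of a turn 8.59, either way. A call with a gripper value outside its range is refused whole. The fingers move at their own pace and stop on an object; the grip force is fixed at half the most. Time passes only in rows, so rows that do not move let the fingers close. It gives the time, the measured TCP pose, the force, the opening and the grip force at its end, in the units of the state.
- ctrl.sense(): the state, without advancing time (a new reading comes with each control period).
- imaging.grab_frame(name): name is "scene" or "side" or "wrist"; returns a dict with "frame" (480x640x3 uint8, red, green, blue), "fx", "fy", "cx", "cy" (pixels), "origin" and "attitude" of the camera in the world; the wrist camera has in their place "hand_eye" (4x4, takes a point from camera to tool coordinates, whose origin is the TCP and whose axes are the flange's). Camera axes: x right, y down, z forward; pixel columns grow to the right and rows downward; lengths in m; the calibration is good to about 2 mm. The wrist camera is an equidistant fisheye: a pixel r from the principal point sees the ray r / f radians off the axis. A picture is of the moment at which its call begins: read the wrist's pose just before it. There is no depth.
- ctrl.close_job(): hands the job in; it is judged then, once.
The state is a dict: "time": time; "qpos": joint angles; "joint_velocities": joint speeds; "effort": joint torques, N m; "tool_pos": TCP position; "ee_rot": TCP orientation; "contact_force": force on the tool from outside, world axes, zero at the start; "moment": the same for the moment, N m; "opening": opening from 0.0 (shut) to 1.0 (fully open); "grip_force": force on a finger pad.
Only numpy, scipy, OpenCV 4.12 (cv2) and the standard library are available. Lean on these libraries where they do the work, as an engineer would, in place of code of your own. Each camera call takes 0.05 s, during which the arm holds its last target. There are 200 camera calls.

## Working session

There is one attempt and no reset: what is moved stays moved. The work goes in short steps, Python scripts to look and compute and a shell command to move; the robot and the scene stay as the last step left them, time stands still between calls to the robot, and variables do not carry over. Pictures are saved under pics/ and viewed, at most 10 in all, crops included, and the job is handed in when it is done.

```bash
mkdir -p pics; ls; python3 - <<'E'
from cell import ctrl, imaging
import cv2
for n in ["scene","side"]:
    f=imaging.grab_frame(n); cv2.imwrite(f"pics/{n}0.png",f["frame"][:,:,::-1]); print(n,[f[k] for k in("fx","fy","cx","cy","origin","attitude")])
s=ctrl.sense();print(s)
E
```

```text
pics
scene [499.4740250843573, 499.4740250843573, 328.60801235457467, 237.37269650766694, array([ 0.87854972, -0.54882449,  0.52207257]), array([-0.46495225,  0.84553585,  0.22896473, -0.1283109 ])]
side [542.8997099566902, 542.8997099566902, 319.6919050101823, 235.72898998678482, array([0.14035296, 0.90545042, 0.68731052]), array([ 0.09677313, -0.19653064,  0.86032103, -0.46028077])]
{'time': 0.1, 'qpos': array([-1.32800394e+00,  2.41343472e-01,  3.88592338e-03,  1.33517526e+00,
       -3.24559103e-05,  1.57078111e+00]), 'joint_velocities': array([-0.00090195, -0.00041629,  0.00290134, -0.00158588,  0.00049251,
       -0.00081363]), 'effort': array([ 1.87892078e-05, -3.73138869e+01,  2.53009915e+01,  1.08868559e-02,
       -9.20782350e-05, -1.23247366e-05]), 'tool_pos': array([ 0.12004919, -0.484744  ,  0.1928094 ]), 'ee_rot': array([-9.09519529e-04,  9.92639185e-01,  1.21105762e-01, -1.27299034e-04]), 'contact_force': array([-0.18810278, -0.27535747, -0.54571835]), 'moment': array([0.01924861, 0.01655626, 0.02285687]), 'grip_force': 0.0, 'opening': 0.9990615932109954}
```

View pics/scene0.png

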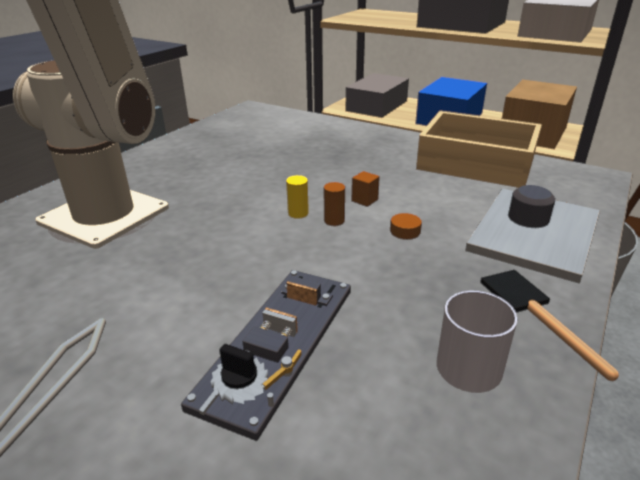

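View pics/side0.png

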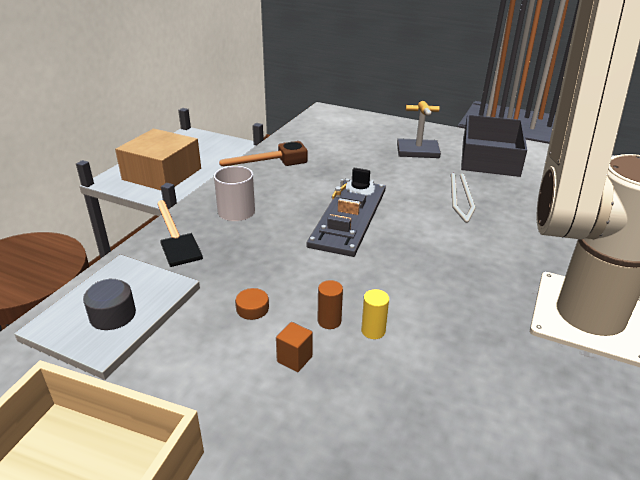

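Scene: the amber tall cylinder is at (334,204), the yellow look-alike at (297,197), the square block at (365,188) and the puck at (405,226). I choose (334,204); in the side view it is at (330,305). I'll check it in an enlarged crop, together with the holder.

```bash
cat > h.py <<'E'
from cell import ctrl, imaging
import numpy as np, cv2
from scipy.spatial.transform import Rotation as R
def rot(q): return R.from_quat(np.r_[q[1:],q[0]])
def plane(f,uv,z):
    d=rot(f["attitude"]).apply([(uv[0]-f["cx"])/f["fx"],(uv[1]-f["cy"])/f["fy"],1]); o=f["origin"]
    return o+d*(z-o[2])/d[2]
def proj(f,p):
    c=rot(f["attitude"]).inv().apply(np.array(p)-f["origin"]); return c[:2]/c[2]*f["fx"]+[f["cx"],f["cy"]]
E
python3 - <<'E'
from h import *
f=imaging.grab_frame("scene");g=imaging.grab_frame("side")
for n,u,v,z in [("blank top",(334.5,188),(330.5,287),.08),("yellow top",(297,181),(376,297),.08),("puck top",(405.5,221),(252,298),.028),("block top",(366,179),(295,334),.06)]:
    print(n,plane(f,u,z).round(4),plane(g,v,z).round(4))
a=f["frame"][260:440,175:365]; b=g["frame"][160:260,290:400]
A=cv2.resize(a,(600,568),interpolation=cv2.INTER_CUBIC)
cv2.imwrite("pics/hold.png",A[:,:,::-1])
c=np.hstack([cv2.resize(f["frame"][160:250,270:430],(400,225),interpolation=3),cv2.resize(g["frame"][270:380,230:400],(400,259),interpolation=3)[:225]])
d=cv2.resize(b,(396,360),interpolation=3); c=np.vstack([c,np.pad(d,((0,0),(0,404),(0,0)))])
cv2.imwrite("pics/glass.png",c[:,:,::-1])
E
```

```text
blank top [0.4414 0.2146 0.08  ] [0.4326 0.222  0.08  ]
yellow top [0.3603 0.204  0.08  ] [0.3512 0.212  0.08  ]
puck top [0.5808 0.2499 0.028 ] [0.5751 0.2573 0.028 ]
block top [0.4584 0.3192 0.06  ] [0.4445 0.3351 0.06  ]
```

View pics/hold.png

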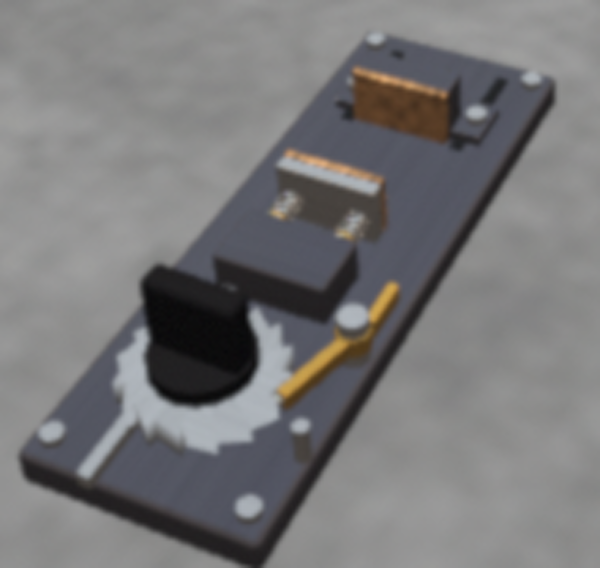

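View pics/glass.png

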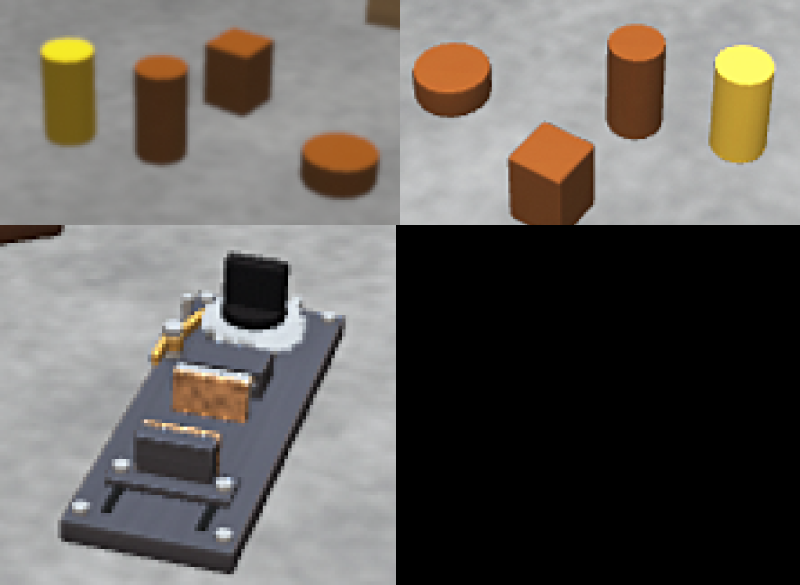

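The crop confirms a tall amber cylinder beside the yellow one, with its top at scene (334.4,187.2) and side (330.3,288.3). In the scene crop the holder's corners are at (367,33), (555,82), (22,458), (262,543), and the knob bar lies nearly along the holder's x. Next I fit the holder pose.

```bash
python3 - <<'E'
from h import *
from scipy.optimize import least_squares
f=imaging.grab_frame("scene");g=imaging.grab_frame("side")
# local corners: +y far = set jaw end
A={(-55,155):(367,33),(55,155):(555,82),(-55,-155):(22,458),(55,-155):(262,543)}
A={k:np.array(v)/3.158+[175,260] for k,v in A.items()}
B={(55,155):(62,520),(-55,155):(235,553),(-55,-155):(345,316)}
B={k:(np.array(v)-[0,225])/3.6+[290,160] for k,v in B.items()}
def W(p,l,z): c,s=np.cos(p[2]),np.sin(p[2]); return [p[0]+c*l[0]-s*l[1],p[1]+s*l[0]+c*l[1],z]
def fit(L):
    fun=lambda p: np.concatenate([proj(cam,W(p,np.array(k)/1000,.018))-v for cam,D in L for k,v in D.items()])
    r=least_squares(fun,[.45,-.15,0]); return r.x,r.fun.round(1)
for L in ([(f,A)],[(g,B)],[(f,A),(g,B)]):
    p,e=fit(L); print(p.round(4),e)
print("knob",W(p,[0,-.1],.07))
# knob bar top ends, scene crop px -> z=.079
for u in [(150,278),(247,300)]:
    print(plane(f,np.array(u)/3.158+[175,260],.079).round(4))
# jaw tops at z=.05
for n,u in [("set",[(355,68),(452,92)]),("sprung",[(290,151),(385,181)])]:
    for q in u:
        w=plane(f,np.array(q)/3.158+[175,260],.05)[:2]-p[:2]; c,s=np.cos(p[2]),np.sin(p[2]); print(n,(c*w[0]+s*w[1]).round(4),(-s*w[0]+c*w[1]).round(4))
print(ctrl.sense()["time"],imaging.grab_frame("wrist")["hand_eye"].round(3))
print([ (plane(f,(334.4,187.2),.08)+plane(g,(330.3,288.3),.08))/2])
E
```

```text
[ 0.5442 -0.1271  0.1365] [ 0.3 -2.   0.8 -2.7 -1.4 -0.3  0.6  2.2]
[ 0.5386 -0.1265  0.1331] [-0.5 -0.1  0.5  0.2  0.1 -0.2]
[ 0.5429 -0.127   0.1399] [-0.7 -2.3 -0.2 -3.1 -1.9 -0.6  0.3  1.7 -1.8 -0.6 -0.8 -0.5 -1.8 -0.8]
knob [np.float64(0.5568035912781366), np.float64(-0.22604566952311272), 0.07]
[ 0.5383 -0.2309  0.079 ]
[ 0.5782 -0.2212  0.079 ]
set -0.0231 0.082
set 0.0286 0.0825
sprung -0.0228 0.0147
sprung 0.0263 0.0126
0.3 [[-0.    -0.963 -0.268  0.068]
 [ 1.    -0.    -0.001 -0.   ]
 [ 0.001 -0.268  0.963 -0.179]
 [ 0.     0.     0.     1.   ]]
[array([0.43547514, 0.22148588, 0.08      ])]
```

```bash
cat >> h.py <<'E'
def goal(xyz,yaw=None):
    s=ctrl.sense(); r=rot(s["ee_rot"]); m=r.as_matrix(); y=np.degrees(np.arctan2(m[1,0],m[0,0]))
    print("t",s["time"],"tcp",s["tool_pos"].round(4),"yaw",y.round(2),"tilt z",m[:,2].round(4),"open",round(s["opening"],3),"F",s["contact_force"].round(1),"j6",s["qpos"][5].round(2))
    print("shift mm",(r.inv().apply(np.array(xyz)-s["tool_pos"])*1000).round(1))
    if yaw is not None: print("twist z",((y-yaw+180)%360-180).round(2))
E
python3 -m inch '[{"jaw":0,"xyz":[0,0,0],"twist":[0,0,-8.5]},{"jaw":0,"xyz":[0,0,0],"twist":[0,0,-8.5]},{"jaw":0,"xyz":[0,0,0],"twist":[0,0,-8.5]},{"jaw":0,"xyz":[0,0,0],"twist":[0,0,-8.5]},{"jaw":0,"xyz":[0,0,0],"twist":[0,0,-8.5]},{"jaw":0,"xyz":[0,0,0],"twist":[0,0,-8.5]},{"jaw":0,"xyz":[0,0,0],"twist":[0,0,-8.5]},{"jaw":0,"xyz":[0,0,0],"twist":[0,0,-8.5]},{"jaw":0,"xyz":[0,0,0],"twist":[0,0,-8.5]},{"jaw":0,"xyz":[0,0,0],"twist":[0,0,-8.5]}]'
python3 -m inch '[{"jaw":0,"xyz":[0,0,0],"twist":[0,0,-8.5]},{"jaw":0,"xyz":[0,0,0],"twist":[0,0,-8.5]},{"jaw":0,"xyz":[0,0,0],"twist":[0,0,-8.5]},{"jaw":0,"xyz":[0,0,0],"twist":[0,0,-8.5]},{"jaw":0,"xyz":[0,0,0],"twist":[0,0,-8.5]},{"jaw":0,"xyz":[0,0,0],"twist":[0,0,-8.5]},{"jaw":0,"xyz":[0,0,0],"twist":[0,0,-8.5]},{"jaw":0,"xyz":[0,0,0],"twist":[0,0,-8.5]},{"jaw":0,"xyz":[0,0,0],"twist":[0,0,-8.5]},{"jaw":0,"xyz":[0,0,0],"twist":[0,0,-8.5]}]'
python3 -c "
from h import *; goal([.436,.22,.16],185)"
```

```text
time: 1.35
tool_pos: [0.1202, -0.4853, 0.1936]
ee_rot: [-0.0, 0.648, 0.762, 0.0]
contact_force: [-0.0, 0.3, 0.7]
opening: 1.0
grip_force: 0.0
time: 2.35
tool_pos: [0.1202, -0.4853, 0.1936]
ee_rot: [0.0, -0.037, 0.999, 0.0]
contact_force: [-0.0, -0.6, -0.0]
opening: 0.998
grip_force: 0.0
t 2.35 tcp [ 0.1202 -0.4853  0.1936] yaw -175.74 tilt z [ 0.  0. -1.] open 0.998 F [-0.  -0.6 -0. ] j6 -1.4
shift mm [-367.3  679.9   33.6]
twist z -0.74
```

```bash

python3 -m inch '[{"jaw":0,"xyz":[-18,34,0],"twist":[0,0,0]},{"jaw":0,"xyz":[-18,34,0],"twist":[0,0,0]},{"jaw":0,"xyz":[-18,34,0],"twist":[0,0,0]},{"jaw":0,"xyz":[-18,34,0],"twist":[0,0,0]},{"jaw":0,"xyz":[-18,34,0],"twist":[0,0,0]},{"jaw":0,"xyz":[-18,34,0],"twist":[0,0,0]},{"jaw":0,"xyz":[-18,34,0],"twist":[0,0,0]},{"jaw":0,"xyz":[-18,34,0],"twist":[0,0,0]},{"jaw":0,"xyz":[-18,34,0],"twist":[0,0,0]},{"jaw":0,"xyz":[-18,34,0],"twist":[0,0,0]}]'
python3 -m inch '[{"jaw":0,"xyz":[-19,34,3],"twist":[0,0,0]},{"jaw":0,"xyz":[-19,34,3],"twist":[0,0,0]},{"jaw":0,"xyz":[-19,34,3],"twist":[0,0,0]},{"jaw":0,"xyz":[-19,34,3],"twist":[0,0,0]},{"jaw":0,"xyz":[-19,34,3],"twist":[0,0,0]},{"jaw":0,"xyz":[-19,34,3],"twist":[0,0,0]},{"jaw":0,"xyz":[-19,34,3],"twist":[0,0,0]},{"jaw":0,"xyz":[-19,34,3],"twist":[0,0,0]},{"jaw":0,"xyz":[-19,34,3],"twist":[0,0,0]},{"jaw":0,"xyz":[-19,34,3],"twist":[0,0,0]},{"jaw":0,"xyz":[0,0,0],"twist":[0,0,0]}]'
cat >> h.py <<'E'
def wcam():
    s=ctrl.sense(); f=imaging.grab_frame("wrist"); return s,f
def wplane(s,f,uv,z):
    d=np.array([uv[0]-f["cx"],uv[1]-f["cy"]]); r=np.hypot(*d); th=r/f["fx"]
    v=np.r_[d/max(r,1e-9)*np.sin(th),np.cos(th)]
    H=f["hand_eye"]; q=rot(s["ee_rot"]); o=s["tool_pos"]+q.apply(H[:3,3]); w=q.apply(H[:3,:3]@v)
    return o+w*(z-o[2])/w[2]
E
python3 -c "
from h import *; goal([.436,.22,.16],185); s,f=wcam(); print(f['fx'],f['cx'],f['cy'])
cv2.imwrite('pics/w1.png',f['frame'][:,:,::-1])
import pickle; pickle.dump((s,f),open('w1.pkl','wb'))"
```

```text
time: 3.35
tool_pos: [0.277, -0.1325, 0.1939]
ee_rot: [0.001, -0.034, 0.999, -0.0]
contact_force: [1.5, -1.1, 0.4]
opening: 0.995
grip_force: 0.0
time: 4.45
tool_pos: [0.4445, 0.2221, 0.1626]
ee_rot: [0.0, -0.036, 0.999, 0.001]
contact_force: [-1.0, -0.2, -0.5]
opening: 1.002
grip_force: 0.0
t 4.45 tcp [0.4445 0.2221 0.1626] yaw -175.85 tilt z [ 4.0e-04  1.2e-03 -1.0e+00] open 1.002 F [-1.  -0.2 -0.5] j6 0.39
shift mm [ 8.6 -1.4  2.6]
twist z -0.85
371.64829954431775 316.9797417362942 239.963430363156
```

View pics/w1.png

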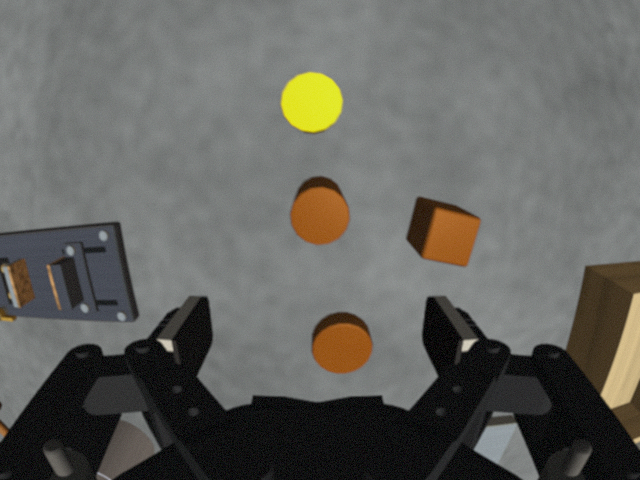

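The wrist view shows the blank's top at (320,215), the yellow one at (312,102), the block's top at (452,236) and the puck at (342,345).

```bash
python3 -c "
from h import *; import pickle
s,f=pickle.load(open('w1.pkl','rb'))
for n,u,z in [('blank',(320,215),.08),('yellow',(312,102),.08),('puck',(342,343),.028),('block',(452,236),.06)]: print(n,wplane(s,f,u,z).round(4))
b=wplane(s,f,(320,215),.08); goal([b[0],b[1],.036],185)"
```

```text
blank [0.4311 0.2236 0.08  ]
yellow [0.3513 0.2122 0.08  ]
puck [0.567  0.2558 0.028 ]
block [0.4441 0.3335 0.06  ]
t 4.5 tcp [0.4432 0.2199 0.1627] yaw -175.92 tilt z [-1.e-03 -6.e-04 -1.e+00] open 1.001 F [-0.2 -0.   0. ] j6 0.39
shift mm [ 11.7   4.6 126.7]
twist z -0.92
```

```bash

python3 -m inch '[{"jaw":0,"xyz":[6,2,0],"twist":[0,0,0]},{"jaw":0,"xyz":[6,2,0],"twist":[0,0,0]},{"jaw":0,"xyz":[0,0,20],"twist":[0,0,0]},{"jaw":0,"xyz":[0,0,20],"twist":[0,0,0]},{"jaw":0,"xyz":[0,0,20],"twist":[0,0,0]},{"jaw":0,"xyz":[0,0,20],"twist":[0,0,0]},{"jaw":0,"xyz":[0,0,20],"twist":[0,0,0]},{"jaw":0,"xyz":[0,0,14],"twist":[0,0,0]},{"jaw":0,"xyz":[0,0,8],"twist":[0,0,0]},{"jaw":0,"xyz":[0,0,4],"twist":[0,0,0]},{"jaw":0,"xyz":[0,0,0],"twist":[0,0,0]}]'
python3 -m inch '[{"jaw":255,"xyz":[0,0,0],"twist":[0,0,0]},{"jaw":255,"xyz":[0,0,0],"twist":[0,0,0]},{"jaw":255,"xyz":[0,0,0],"twist":[0,0,0]},{"jaw":255,"xyz":[0,0,0],"twist":[0,0,0]},{"jaw":255,"xyz":[0,0,0],"twist":[0,0,0]},{"jaw":255,"xyz":[0,0,0],"twist":[0,0,0]},{"jaw":255,"xyz":[0,0,0],"twist":[0,0,0]},{"jaw":255,"xyz":[0,0,0],"twist":[0,0,0]},{"jaw":255,"xyz":[0,0,0],"twist":[0,0,0]}]'
python3 -c "
from h import *; goal([.4311,.2236,.036],185); s,f=wcam()
cv2.imwrite('pics/w2.png',cv2.resize(f['frame'][:,:,::-1],(480,360)))"
```

```text
time: 5.6
tool_pos: [0.4305, 0.2211, 0.0379]
ee_rot: [0.0, -0.034, 0.999, 0.0]
contact_force: [-0.2, -0.5, 0.6]
opening: 1.002
grip_force: 0.0
time: 6.5
tool_pos: [0.4317, 0.2223, 0.0389]
ee_rot: [0.001, -0.034, 0.999, 0.001]
contact_force: [-0.9, 0.6, 4.9]
opening: 0.463
grip_force: 59.6
t 6.5 tcp [0.4317 0.2223 0.0389] yaw -176.07 tilt z [ 0.0023  0.0016 -1.    ] open 0.463 F [-0.9  0.6  4.9] j6 0.41
shift mm [0.5 1.3 2.9]
twist z -1.07
```

View pics/w2.png

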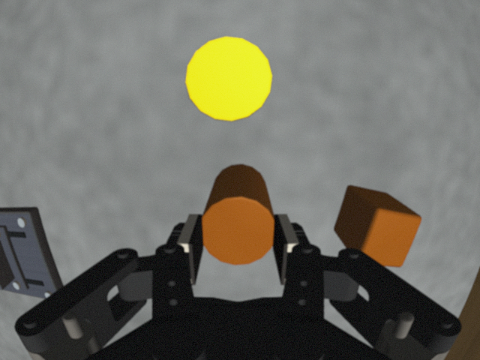

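The blank is held between the pads (pad line near (238,230) in the view), and the yellow one and the block are undisturbed. Next I lift and turn.

```bash

python3 -m inch '[{"jaw":255,"xyz":[0,0,-10],"twist":[0,0,0]},{"jaw":255,"xyz":[0,0,-20],"twist":[0,0,0]},{"jaw":255,"xyz":[0,0,-30],"twist":[0,0,0]},{"jaw":255,"xyz":[0,0,-30],"twist":[0,0,0]},{"jaw":255,"xyz":[0,0,-30],"twist":[0,0,0]},{"jaw":255,"xyz":[0,0,-30],"twist":[0,0,0]},{"jaw":255,"xyz":[0,0,-10],"twist":[0,0,0]}]'
python3 -m inch '[{"jaw":255,"xyz":[0,0,0],"twist":[0,0,8.59]},{"jaw":255,"xyz":[0,0,0],"twist":[0,0,8.59]},{"jaw":255,"xyz":[0,0,0],"twist":[0,0,8.59]},{"jaw":255,"xyz":[0,0,0],"twist":[0,0,8.59]},{"jaw":255,"xyz":[0,0,0],"twist":[0,0,8.59]},{"jaw":255,"xyz":[0,0,0],"twist":[0,0,8.59]},{"jaw":255,"xyz":[0,0,0],"twist":[0,0,8.59]},{"jaw":255,"xyz":[0,0,0],"twist":[0,0,8.59]},{"jaw":255,"xyz":[0,0,0],"twist":[0,0,8.59]},{"jaw":255,"xyz":[0,0,0],"twist":[0,0,8.59]},{"jaw":255,"xyz":[0,0,0],"twist":[0,0,0]}]'
python3 -c "
from h import *; goal([.523,.006,.2],97.7)"
```

```text
time: 7.25
tool_pos: [0.4321, 0.2222, 0.2009]
ee_rot: [0.002, -0.034, 0.999, 0.001]
contact_force: [0.7, -1.1, -3.1]
opening: 0.46
grip_force: 60.9
time: 8.35
tool_pos: [0.4299, 0.221, 0.1964]
ee_rot: [-0.0, 0.656, 0.755, -0.001]
contact_force: [-0.3, 0.0, -3.0]
opening: 0.458
grip_force: 60.8
t 8.35 tcp [0.4299 0.221  0.1964] yaw 98.03 tilt z [-0.0023 -0.0013 -1.    ] open 0.458 F [-0.3  0.  -3. ] j6 1.91
shift mm [-225.9   62.1   -3.6]
twist z 0.33
```

```bash

python3 -m inch '[{"jaw":255,"xyz":[-25,7,0],"twist":[0,0,0]},{"jaw":255,"xyz":[-25,7,0],"twist":[0,0,0]},{"jaw":255,"xyz":[-25,7,0],"twist":[0,0,0]},{"jaw":255,"xyz":[-25,7,0],"twist":[0,0,0]},{"jaw":255,"xyz":[-25,7,0],"twist":[0,0,0]},{"jaw":255,"xyz":[-25,7,0],"twist":[0,0,0]},{"jaw":255,"xyz":[-25,7,0],"twist":[0,0,0]},{"jaw":255,"xyz":[-25,7,0],"twist":[0,0,0]},{"jaw":255,"xyz":[-25,6,0],"twist":[0,0,0]},{"jaw":255,"xyz":[0,0,0],"twist":[0,0,0]},{"jaw":255,"xyz":[0,0,0],"twist":[0,0,0]}]'
python3 -c "
from h import *; goal([.523,.006,.2],97.7); s,f=wcam()
cv2.imwrite('pics/w3.png',f['frame'][:,:,::-1])
import pickle; pickle.dump((s,f),open('w3.pkl','wb'))"
```

```text
time: 9.45
tool_pos: [0.5229, 0.007, 0.1967]
ee_rot: [-0.001, 0.656, 0.755, -0.0]
contact_force: [0.4, -0.5, -2.7]
opening: 0.454
grip_force: 60.9
t 9.45 tcp [0.5229 0.007  0.1967] yaw 98.06 tilt z [-2.e-03  5.e-04 -1.e+00] open 0.454 F [ 0.4 -0.5 -2.7] j6 1.44
shift mm [-1.  -0.1 -3.3]
twist z 0.36
```

View pics/w3.png

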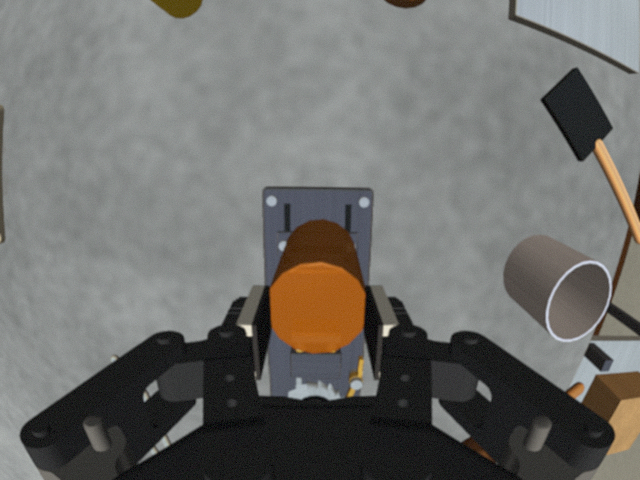

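The far plate corners appear at (265,188) and (372,188), and the held blank hides the bed. I'll hover on the knob side to see the jaws.

```bash

python3 -m inch '[{"jaw":255,"xyz":[-25,0,0],"twist":[0,0,0]},{"jaw":255,"xyz":[-25,0,0],"twist":[0,0,0]},{"jaw":255,"xyz":[-25,0,0],"twist":[0,0,0]},{"jaw":255,"xyz":[-25,0,0],"twist":[0,0,0]},{"jaw":255,"xyz":[-25,0,0],"twist":[0,0,0]},{"jaw":255,"xyz":[-25,0,0],"twist":[0,0,0]},{"jaw":255,"xyz":[-25,0,0],"twist":[0,0,0]},{"jaw":255,"xyz":[0,0,0],"twist":[0,0,0]},{"jaw":255,"xyz":[0,0,0],"twist":[0,0,0]}]'
python3 -c "
from h import *; import pickle
s,f=pickle.load(open('w3.pkl','rb'))
for u in [(264.5,188),(373,188)]: print(wplane(s,f,u,.018).round(4))
goal([.523,.006,.2],97.7); s,f=wcam()
cv2.imwrite('pics/w4.png',cv2.resize(f['frame'][40:340,160:480,::-1],(640,600),interpolation=3))
pickle.dump((s,f),open('w4.pkl','wb'))"
```

```text
time: 10.4
tool_pos: [0.5476, -0.1652, 0.1972]
ee_rot: [-0.001, 0.656, 0.755, 0.0]
contact_force: [0.6, 0.5, -3.6]
opening: 0.453
grip_force: 60.9
[0.4694 0.0208 0.018 ]
[0.574  0.0356 0.018 ]
t 10.4 tcp [ 0.5476 -0.1652  0.1972] yaw 98.08 tilt z [-9.e-04  1.e-03 -1.e+00] open 0.453 F [ 0.6  0.5 -3.6] j6 1.14
shift mm [172.9  -0.3  -2.6]
twist z 0.38
```

View pics/w4.png

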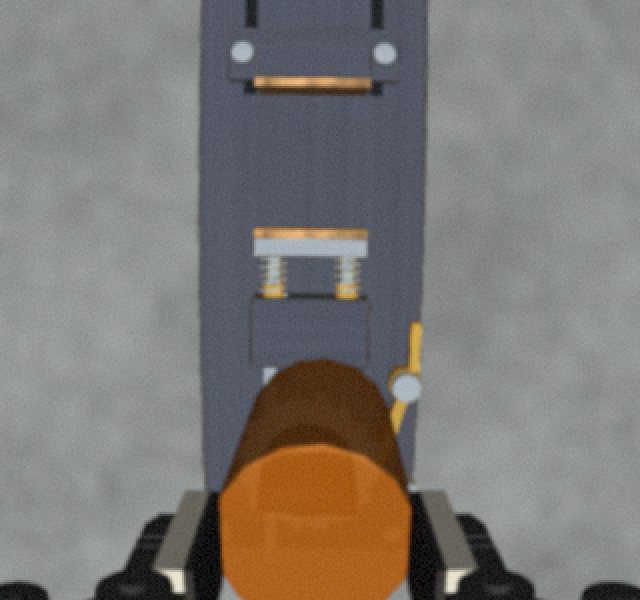

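Crop: set jaw cork face's top edge at about row 83 (columns 254–372), sprung jaw face at about row 231 (columns 253–368), plate edges at 200 and 426.

```bash
python3 -c "
from h import *; import pickle
s,f=pickle.load(open('w4.pkl','rb'))
P=lambda u,v,z: wplane(s,f,(u/2+160,v/2+40),z)
a=[P(254,83,.05),P(372,83,.05),P(253,232,.05),P(368,232,.05)]
for x in a: print(x.round(4))
S=(a[0]+a[1])/2; J=(a[2]+a[3])/2; d=(S-J)[:2]; print('gap',np.linalg.norm(d),'yaw y-axis',np.degrees(np.arctan2(d[1],d[0])), 'jaw-x yaws',[np.degrees(np.arctan2(*(a[i+1]-a[i])[1::-1])) for i in (0,2)])
print('set face bottom',P(313,92,.018), 'edges',P(199,150,.018),P(426,150,.018))
m=(S+J)/2; print('mid',m); print('side/scene est',[.5386-.049*np.sin(.1331),-.1265+.049*np.cos(.1331)])
goal([m[0],m[1],.062],97.9)"
```

```text
[ 0.5054 -0.0505  0.05  ]
[ 0.5559 -0.0433  0.05  ]
[ 0.514  -0.1159  0.05  ]
[ 0.5637 -0.1089  0.05  ]
gap 0.06598327861390499 yaw y-axis 97.09991523350645 jaw-x yaws [np.float64(8.028930961046507), np.float64(8.016026155839837)]
set face bottom [ 0.53057447 -0.04660298  0.018     ] edges [ 0.48047722 -0.08129237  0.018     ] [ 0.5878268  -0.06615299  0.018     ]
mid [ 0.53474862 -0.07963852  0.05      ]
side/scene est [np.float64(0.532097339522906), np.float64(-0.07793339206080334)]
t 10.45 tcp [ 0.5476 -0.1648  0.1973] yaw 98.11 tilt z [-9.e-04  1.e-03 -1.e+00] open 0.456 F [ 0.7  0.4 -2.5] j6 1.14
shift mm [ 86.   -0.6 135.4]
twist z 0.21
```

```bash

python3 -m inch '[{"jaw":255,"xyz":[20,0,0],"twist":[0,0,0]},{"jaw":255,"xyz":[22,0,0],"twist":[0,0,0]},{"jaw":255,"xyz":[22,0,0],"twist":[0,0,0]},{"jaw":255,"xyz":[22,0,0],"twist":[0,0,0]},{"jaw":255,"xyz":[0,0,20],"twist":[0,0,0]},{"jaw":255,"xyz":[0,0,25],"twist":[0,0,0]},{"jaw":255,"xyz":[0,0,25],"twist":[0,0,0]},{"jaw":255,"xyz":[0,0,25],"twist":[0,0,0]},{"jaw":255,"xyz":[0,0,20],"twist":[0,0,0]},{"jaw":255,"xyz":[0,0,10],"twist":[0,0,0]},{"jaw":255,"xyz":[0,0,5],"twist":[0,0,0]},{"jaw":255,"xyz":[0,0,0],"twist":[0,0,0]}]'
python3 -c "
from h import *; goal([.5347,-.0796,.057],98)"
```

```text
time: 11.65
tool_pos: [0.5358, -0.0802, 0.0677]
ee_rot: [-0.0, 0.656, 0.755, -0.0]
contact_force: [0.0, -0.2, -3.2]
opening: 0.455
grip_force: 60.9
t 11.65 tcp [ 0.5358 -0.0802  0.0677] yaw 98.07 tilt z [-2.e-04  1.e-04 -1.e+00] open 0.455 F [ 0.  -0.2 -3.2] j6 1.28
shift mm [ 0.8 -1.  10.7]
twist z 0.07
```

```bash

python3 -m inch '[{"jaw":255,"xyz":[0,0,3],"twist":[0,0,0]},{"jaw":255,"xyz":[0,0,2],"twist":[0,0,0]},{"jaw":255,"xyz":[0,0,2],"twist":[0,0,0]},{"jaw":255,"xyz":[0,0,0],"twist":[0,0,0]},{"jaw":255,"xyz":[0,0,0],"twist":[0,0,0]}]'
python3 -m inch '[{"jaw":255,"xyz":[0,0,1],"twist":[0,0,0]},{"jaw":255,"xyz":[0,0,0],"twist":[0,0,0]}]'
python3 -m inch '[{"jaw":255,"xyz":[0,0,1],"twist":[0,0,0]},{"jaw":255,"xyz":[0,0,0],"twist":[0,0,0]}]'
```

```text
time: 12.15
tool_pos: [0.5359, -0.0809, 0.0607]
ee_rot: [0.0, 0.656, 0.755, 0.0]
contact_force: [-0.2, -1.0, -3.6]
opening: 0.457
grip_force: 60.9
time: 12.35
tool_pos: [0.5359, -0.0808, 0.0596]
ee_rot: [-0.0, 0.656, 0.755, -0.0]
contact_force: [1.1, 0.8, -2.8]
opening: 0.464
grip_force: 60.9
time: 12.55
tool_pos: [0.5358, -0.0808, 0.0585]
ee_rot: [-0.0, 0.656, 0.755, -0.0]
contact_force: [0.5, 0.4, -3.2]
opening: 0.461
grip_force: 60.9
```

```bash

python3 -m inch '[{"jaw":255,"xyz":[0,0,1],"twist":[0,0,0]},{"jaw":255,"xyz":[0,0,0],"twist":[0,0,0]}]'
python3 -m inch '[{"jaw":255,"xyz":[0,0,1],"twist":[0,0,0]},{"jaw":255,"xyz":[0,0,0],"twist":[0,0,0]}]'
```

```text
time: 12.75
tool_pos: [0.5357, -0.0808, 0.0574]
ee_rot: [-0.0, 0.656, 0.755, -0.0]
contact_force: [-0.6, -0.1, -3.5]
opening: 0.457
grip_force: 60.9
time: 12.95
tool_pos: [0.5361, -0.0809, 0.0571]
ee_rot: [0.0, 0.656, 0.755, 0.0]
contact_force: [-1.0, 0.2, 0.1]
opening: 0.458
grip_force: 62.2
```

Touchdown; I open and lift off.

```bash

python3 -m inch '[{"jaw":150,"xyz":[0,0,0],"twist":[0,0,0]},{"jaw":80,"xyz":[0,0,0],"twist":[0,0,0]},{"jaw":0,"xyz":[0,0,0],"twist":[0,0,0]},{"jaw":0,"xyz":[0,0,0],"twist":[0,0,0]},{"jaw":0,"xyz":[0,0,0],"twist":[0,0,0]},{"jaw":0,"xyz":[0,0,0],"twist":[0,0,0]},{"jaw":0,"xyz":[0,0,0],"twist":[0,0,0]}]'
python3 -m inch '[{"jaw":0,"xyz":[0,0,-10],"twist":[0,0,0]},{"jaw":0,"xyz":[0,0,-20],"twist":[0,0,0]},{"jaw":0,"xyz":[0,0,-30],"twist":[0,0,0]},{"jaw":0,"xyz":[0,0,-30],"twist":[0,0,0]},{"jaw":0,"xyz":[0,0,-10],"twist":[0,0,0]},{"jaw":0,"xyz":[-20,0,0],"twist":[0,0,0]},{"jaw":0,"xyz":[-30,0,0],"twist":[0,0,0]},{"jaw":0,"xyz":[-30,0,0],"twist":[0,0,0]},{"jaw":0,"xyz":[-30,0,0],"twist":[0,0,0]},{"jaw":0,"xyz":[-30,0,0],"twist":[0,0,0]},{"jaw":0,"xyz":[0,0,0],"twist":[0,0,0]},{"jaw":0,"xyz":[0,0,0],"twist":[0,0,0]}]'
python3 -c "
from h import *; goal([.5551,-.2246,.157],188); s,f=wcam()
cv2.imwrite('pics/w5.png',cv2.resize(f['frame'][80:480,120:520,::-1],(600,600),interpolation=3))
import pickle; pickle.dump((s,f),open('w5.pkl','wb'))"
```

```text
time: 13.65
tool_pos: [0.5359, -0.0808, 0.0566]
ee_rot: [0.0, 0.656, 0.755, 0.0]
contact_force: [0.1, -0.2, -0.1]
opening: 0.994
grip_force: 0.0
time: 14.85
tool_pos: [0.5549, -0.2198, 0.156]
ee_rot: [-0.001, 0.657, 0.754, -0.0]
contact_force: [0.1, 0.3, -1.3]
opening: 1.0
grip_force: 0.0
t 14.85 tcp [ 0.5549 -0.2198  0.156 ] yaw 97.92 tilt z [-1.1e-03  9.0e-04 -1.0e+00] open 1.0 F [ 0.1  0.3 -1.3] j6 1.06
shift mm [-4.8 -0.4 -1. ]
twist z -90.08
```

View pics/w5.png

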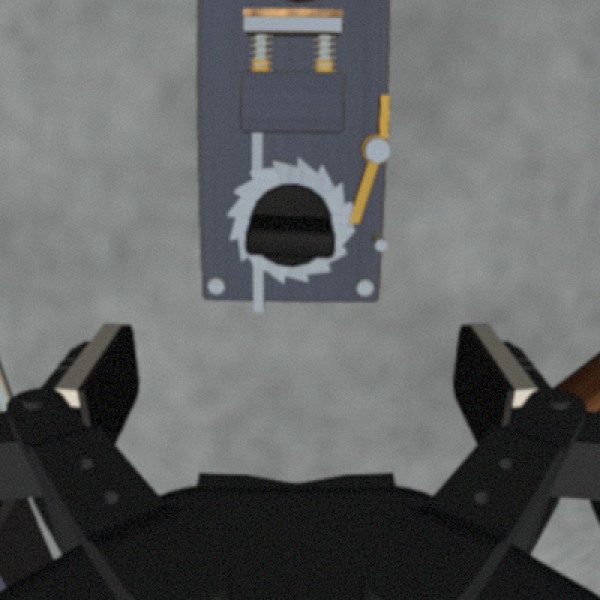

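Bar top centre at crop (291,244), lying along the holder's x (angle 0). The pawl is at (357,220) and the jaws are not yet closed.

```bash
python3 -c "
from h import *; import pickle
s,f=pickle.load(open('w5.pkl','rb'))
P=lambda u,v,z: wplane(s,f,(u/1.5+120,v/1.5+80),z)
print('bar',P(291,244,.079),P(247,244,.079),P(336,244,.079),'disc',P(291,225,.04))
print('wheel',P(236,222,.03),P(352,222,.03),P(291,158,.03),P(291,283,.03))
e=[P(204,299,.018),P(379,300,.018)]; print(e)
b=P(291,244,.079); goal([b[0],b[1],.156],188)"
```

```text
bar [ 0.55372333 -0.22513551  0.079     ] [ 0.53285035 -0.22804195  0.079     ] [ 0.57504393 -0.2221755   0.079     ] disc [ 0.55344283 -0.22552327  0.04      ]
wheel [ 0.52265559 -0.2305141   0.03      ] [ 0.5875765  -0.22149603  0.03      ] [ 0.54853841 -0.19037244  0.03      ] [ 0.55839061 -0.26240185  0.03      ]
[array([ 0.50720604, -0.2847718 ,  0.018     ]), array([ 0.6140377 , -0.27052355,  0.018     ])]
t 14.9 tcp [ 0.5549 -0.2191  0.1561] yaw 98.0 tilt z [-1.1e-03  9.0e-04 -1.0e+00] open 1.0 F [-0.1  0.5  0.6] j6 1.06
shift mm [-5.9 -2.   0.1]
twist z -90.0
```

```bash

python3 -m inch '[{"jaw":0,"xyz":[-6,-2,0],"twist":[0,0,0]},{"jaw":0,"xyz":[0,0,0],"twist":[0,0,-8.5]},{"jaw":0,"xyz":[0,0,0],"twist":[0,0,-8.5]},{"jaw":0,"xyz":[0,0,0],"twist":[0,0,-8.5]},{"jaw":0,"xyz":[0,0,0],"twist":[0,0,-8.5]},{"jaw":0,"xyz":[0,0,0],"twist":[0,0,-8.5]},{"jaw":0,"xyz":[0,0,0],"twist":[0,0,-8.5]},{"jaw":0,"xyz":[0,0,0],"twist":[0,0,-8.5]},{"jaw":0,"xyz":[0,0,0],"twist":[0,0,-8.5]},{"jaw":0,"xyz":[0,0,0],"twist":[0,0,-8.5]},{"jaw":0,"xyz":[0,0,0],"twist":[0,0,-8.5]},{"jaw":0,"xyz":[0,0,0],"twist":[0,0,-5]}]'
python3 -m inch '[{"jaw":0,"xyz":[0,0,0],"twist":[0,0,0]},{"jaw":0,"xyz":[0,0,0],"twist":[0,0,0]}]'
python3 -c "
from h import *; goal([.5538,-.2254,.053],188)"
```

```text
time: 16.1
tool_pos: [0.5542, -0.2248, 0.1568]
ee_rot: [0.0, -0.073, 0.997, -0.0]
contact_force: [-0.6, -0.8, 0.3]
opening: 0.999
grip_force: 0.0
time: 16.3
tool_pos: [0.5543, -0.2252, 0.1568]
ee_rot: [0.0, -0.069, 0.998, -0.0]
contact_force: [-1.2, 0.5, 0.2]
opening: 1.003
grip_force: 0.0
t 16.3 tcp [ 0.5543 -0.2252  0.1568] yaw -172.04 tilt z [ 1.e-04 -1.e-04 -1.e+00] open 1.003 F [-1.2  0.5  0.2] j6 -0.52
shift mm [  0.5  -0.2 103.8]
twist z -0.04
```

```bash

python3 -m inch '[{"jaw":0,"xyz":[0,0,25],"twist":[0,0,0]},{"jaw":0,"xyz":[0,0,25],"twist":[0,0,0]},{"jaw":0,"xyz":[0,0,25],"twist":[0,0,0]},{"jaw":0,"xyz":[0,0,15],"twist":[0,0,0]},{"jaw":0,"xyz":[0,0,9],"twist":[0,0,0]},{"jaw":0,"xyz":[0,0,4],"twist":[0,0,0]},{"jaw":0,"xyz":[0,0,0],"twist":[0,0,0]}]'
python3 -m inch '[{"jaw":255,"xyz":[0,0,0],"twist":[0,0,0]},{"jaw":255,"xyz":[0,0,0],"twist":[0,0,0]},{"jaw":255,"xyz":[0,0,0],"twist":[0,0,0]},{"jaw":255,"xyz":[0,0,0],"twist":[0,0,0]},{"jaw":255,"xyz":[0,0,0],"twist":[0,0,0]},{"jaw":255,"xyz":[0,0,0],"twist":[0,0,0]},{"jaw":255,"xyz":[0,0,0],"twist":[0,0,0]},{"jaw":255,"xyz":[0,0,0],"twist":[0,0,0]},{"jaw":255,"xyz":[0,0,0],"twist":[0,0,0]},{"jaw":255,"xyz":[0,0,0],"twist":[0,0,0]}]'
python3 -c "
from h import *; goal([.5538,-.2254,.053],188);print(ctrl.sense()['moment'].round(3))"
```

```text
time: 17.0
tool_pos: [0.5543, -0.2256, 0.0536]
ee_rot: [-0.0, -0.07, 0.998, 0.0]
contact_force: [0.1, 0.7, 0.1]
opening: 1.004
grip_force: 0.0
time: 18.0
tool_pos: [0.5542, -0.2257, 0.0536]
ee_rot: [-0.0, -0.07, 0.998, 0.0]
contact_force: [0.6, 0.1, -0.4]
opening: 0.002
grip_force: 0.0
t 18.0 tcp [ 0.5542 -0.2257  0.0536] yaw -171.99 tilt z [-0.  0. -1.] open 0.002 F [ 0.6  0.1 -0.4] j6 -0.53
shift mm [0.4 0.3 0.6]
twist z 0.01
[-0.005  0.005  0.046]
```

The fingers shut without force, which is unexpected. I'll look once, in a composite.

```bash
python3 -c "
from h import *
f=imaging.grab_frame('scene')['frame'];g=imaging.grab_frame('side')['frame'];s,w=wcam();w=w['frame']
r=lambda a:cv2.resize(a,(400,300),interpolation=3)
c=np.vstack([np.hstack([r(f[260:425,150:370]),r(g[140:260,290:450])]),np.hstack([r(w[180:480,120:520]),r(w)])])
cv2.imwrite('pics/c6.png',c[:,:,::-1])"
```

View pics/c6.png

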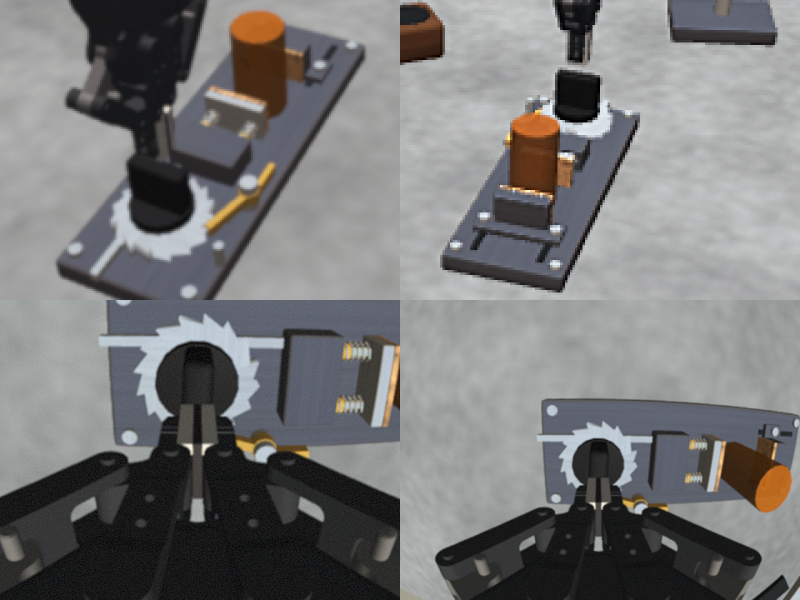

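The blank stands upright between the jaws, ungripped. The fingers are not around the bar: side tips at (361,165), scene tips about (232,342). I'll check against the calibrated projection.

```bash
python3 -c "
from h import *
f=imaging.grab_frame('scene');g=imaging.grab_frame('side')
s=ctrl.sense();t=s['tool_pos'];print(t)
print('tcp proj scene,side',proj(f,t),proj(g,t))
print('knob top (wrist est)',proj(f,[.5538,-.2254,.079]),proj(g,[.5538,-.2254,.079]))
print('knob top seen scene',np.array([158,162])/1.818+[150,260],'side',np.array([177,75])/2.5+[290,140])
from scipy.optimize import least_squares
def tri(a,b):
    return least_squares(lambda p:np.r_[proj(f,p)-a,proj(g,p)-b],t)
for n,a,b in [('tips',(232.5,342.5),(361.2,164.8)),('knob',(158/1.818+150,162/1.818+260),(177/2.5+290,75/2.5+140))]:
    r=tri(a,b);print(n,r.x.round(4),r.fun.round(1))
# fresh numeric silhouette: print q, openings
print(s['opening'],s['grip_force'],s['qpos'].round(3))"
```

```text
[ 0.55423883 -0.22564265  0.05359488]
tcp proj scene,side [237.48807087 364.77794784] [359.89425441 178.80159351]
knob top (wrist est) [235.2263811  349.81718015] [360.5987102  169.70448131]
knob top seen scene [236.90869087 349.10891089] side [360.8 170. ]
tips [ 0.5529 -0.227   0.0921] [ 0.1  0.   0.3 -0.1]
knob [ 0.5541 -0.2232  0.0786] [-0.3 -0.1 -0.7  0.2]
-0.002213090203459133 0.0 [-0.387  0.524  0.049  1.096  0.    -0.526]
```

```bash
python3 - <<'E'
from h import *
import pickle
print(ctrl.grip_point_offset,[a for a in dir(ctrl) if a[0]!='_'])
s,f=pickle.load(open('w1.pkl','rb'))
def wproj(f,p):
    H=f['hand_eye']; c=H[:3,:3].T@(np.array(p)-H[:3,3]); th=np.arctan2(np.hypot(c[0],c[1]),c[2]); return c[:2]/np.hypot(*c[:2])*th*f['fx']+[f['cx'],f['cy']]
for z in (0,-.013,-.03,-.05): print(z,wproj(f,[-.0,.0425,z]).round(0),wproj(f,[.011,.0425,z]).round(0),wproj(f,[0.0,1e-6,z]).round(0))
pickle.dump((imaging.grab_frame('side'),imaging.grab_frame('scene'),ctrl.sense()),open('lo.pkl','wb'))
E
python3 -m inch '[{"jaw":255,"xyz":[0,0,-30],"twist":[0,0,0]},{"jaw":255,"xyz":[0,0,-30],"twist":[0,0,0]},{"jaw":255,"xyz":[0,0,0],"twist":[0,0,0]},{"jaw":255,"xyz":[0,0,0],"twist":[0,0,0]}]'
python3 - <<'E'
from h import *
import pickle
a=pickle.load(open('lo.pkl','rb')); hi=ctrl.sense()
for i,n in enumerate(['side','scene']):
    g=imaging.grab_frame(n)
    d=np.abs(g['frame'].astype(int)-a[i]['frame'].astype(int)).max(2)>25
    d=cv2.morphologyEx(d.astype(np.uint8),cv2.MORPH_OPEN,np.ones((2,2)))
    u,v=proj(g,a[2]['tool_pos']); c=d[:,int(u)-25:int(u)+25]; r=np.where(c.any(1))[0]; cols=np.where(d[r.max()-2:r.max()+1].any(0))[0]
    print(n,'lowest changed row',r.max(),'cols',cols.min(),cols.max(),'tcp lo',(u,v),'tcp hi',proj(g,hi['tool_pos']), 'axis+38',proj(g,a[2]['tool_pos']+[0,0,.038]))
goal([.5538,-.2254,.053],188)
E
```

```text
0.0187 ['IKError', 'close_job', 'grip_point_offset', 'sense']
0 [398. 273.] [399. 253.] [317. 273.]
-0.013 [403. 282.] [405. 261.] [317. 283.]
-0.03 [411. 296.] [414. 273.] [317. 297.]
-0.05 [423. 316.] [426. 291.] [317. 318.]
time: 18.75
tool_pos: [0.5549, -0.2259, 0.1145]
ee_rot: [0.001, -0.07, 0.998, -0.001]
contact_force: [0.0, 0.5, -1.0]
opening: -0.003
grip_force: 0.0
side lowest changed row 166 cols 357 638 tcp lo (np.float64(359.9023032951605), np.float64(178.79217069417248)) tcp hi [361.08078452 156.36043166] axis+38 [360.7671583  164.99715158]
scene lowest changed row 347 cols 226 242 tcp lo (np.float64(237.4678804577828), np.float64(364.775845069041)) tcp hi [232.54810146 328.71939942] axis+38 [234.27772541 342.53356937]
t 18.85 tcp [ 0.5535 -0.2254  0.1126] yaw -171.99 tilt z [-1.6e-03  7.0e-04 -1.0e+00] open 0.001 F [-0.9  0.5 -0.1] j6 -0.53
shift mm [-0.4 -0.1 59.6]
twist z 0.01
```

Both cameras and the first wrist picture agree: the real fingertips sit about 36 mm behind the reported TCP. So to grip the bar I must go to a reported TCP z of about 0.019. I open and descend in guarded steps.

```bash

python3 -m inch '[{"jaw":0,"xyz":[0,0,0],"twist":[0,0,0]},{"jaw":0,"xyz":[0,0,0],"twist":[0,0,0]},{"jaw":0,"xyz":[0,0,0],"twist":[0,0,0]},{"jaw":0,"xyz":[0,0,0],"twist":[0,0,0]},{"jaw":0,"xyz":[0,0,0],"twist":[0,0,0]},{"jaw":0,"xyz":[0,0,0],"twist":[0,0,0]},{"jaw":0,"xyz":[0,0,0],"twist":[0,0,0]},{"jaw":0,"xyz":[0,0,20],"twist":[0,0,0]},{"jaw":0,"xyz":[0,0,20],"twist":[0,0,0]},{"jaw":0,"xyz":[0,0,20],"twist":[0,0,0]},{"jaw":0,"xyz":[0,0,0],"twist":[0,0,0]}]'
python3 -m inch '[{"jaw":0,"xyz":[0,0,6],"twist":[0,0,0]},{"jaw":0,"xyz":[0,0,6],"twist":[0,0,0]},{"jaw":0,"xyz":[0,0,0],"twist":[0,0,0]}]'
python3 -m inch '[{"jaw":0,"xyz":[0,0,6],"twist":[0,0,0]},{"jaw":0,"xyz":[0,0,5],"twist":[0,0,0]},{"jaw":0,"xyz":[0,0,0],"twist":[0,0,0]}]'
```

```text
time: 19.95
tool_pos: [0.5517, -0.2247, 0.0506]
ee_rot: [-0.003, -0.07, 0.998, 0.001]
contact_force: [-0.2, 0.2, -1.0]
opening: 1.002
grip_force: 0.0
time: 20.25
tool_pos: [0.5543, -0.2257, 0.0416]
ee_rot: [0.0, -0.07, 0.998, -0.0]
contact_force: [-0.1, 0.8, 0.0]
opening: 1.002
grip_force: 0.0
time: 20.55
tool_pos: [0.5536, -0.2254, 0.0298]
ee_rot: [-0.001, -0.07, 0.998, 0.0]
contact_force: [-0.4, -0.0, -0.7]
opening: 1.003
grip_force: 0.0
```

```bash

python3 -m inch '[{"jaw":0,"xyz":[0,0,5],"twist":[0,0,0]},{"jaw":0,"xyz":[0,0,5],"twist":[0,0,0]},{"jaw":0,"xyz":[0,0,0],"twist":[0,0,0]}]'
python3 -m inch '[{"jaw":255,"xyz":[0,0,0],"twist":[0,0,0]},{"jaw":255,"xyz":[0,0,0],"twist":[0,0,0]},{"jaw":255,"xyz":[0,0,0],"twist":[0,0,0]},{"jaw":255,"xyz":[0,0,0],"twist":[0,0,0]},{"jaw":255,"xyz":[0,0,0],"twist":[0,0,0]},{"jaw":255,"xyz":[0,0,0],"twist":[0,0,0]},{"jaw":255,"xyz":[0,0,0],"twist":[0,0,0]},{"jaw":255,"xyz":[0,0,0],"twist":[0,0,0]},{"jaw":255,"xyz":[0,0,0],"twist":[0,0,0]},{"jaw":255,"xyz":[0,0,0],"twist":[0,0,0]}]'
python3 -c "
from h import *; goal([.5538,-.2254,.02],188);print(ctrl.sense()['moment'].round(3))"
```

```text
time: 20.85
tool_pos: [0.5535, -0.2254, 0.0196]
ee_rot: [-0.001, -0.07, 0.998, 0.0]
contact_force: [-0.2, -1.1, 0.2]
opening: 0.996
grip_force: 0.0
time: 21.85
tool_pos: [0.5546, -0.226, 0.021]
ee_rot: [0.0, -0.07, 0.998, -0.0]
contact_force: [0.6, -1.0, 2.5]
opening: 0.147
grip_force: 60.6
t 21.85 tcp [ 0.5546 -0.226   0.021 ] yaw -172.0 tilt z [ 8.e-04 -6.e-04 -1.e+00] open 0.147 F [ 0.6 -1.   2.5] j6 -0.53
shift mm [0.7 0.7 1. ]
twist z 0.0
[-0.305 -0.128 -0.024]
```

Bar gripped (60 N). I turn clockwise, first about 2 teeth.

```bash

python3 -m inch '[{"jaw":255,"xyz":[0,0,0],"twist":[0,0,4]},{"jaw":255,"xyz":[0,0,0],"twist":[0,0,4]},{"jaw":255,"xyz":[0,0,0],"twist":[0,0,4]},{"jaw":255,"xyz":[0,0,0],"twist":[0,0,4]},{"jaw":255,"xyz":[0,0,0],"twist":[0,0,4]},{"jaw":255,"xyz":[0,0,0],"twist":[0,0,4]},{"jaw":255,"xyz":[0,0,0],"twist":[0,0,4]},{"jaw":255,"xyz":[0,0,0],"twist":[0,0,4]},{"jaw":255,"xyz":[0,0,0],"twist":[0,0,4]},{"jaw":255,"xyz":[0,0,0],"twist":[0,0,4]},{"jaw":255,"xyz":[0,0,0],"twist":[0,0,4]},{"jaw":255,"xyz":[0,0,0],"twist":[0,0,4]}]'
python3 -c "
from h import *; goal([.5538,-.2254,.02],188);print(ctrl.sense()['moment'].round(3))
f=imaging.grab_frame('side');cv2.imwrite('pics/s7.png',f['frame'][:,:,::-1])"
python3 -m inch '[{"jaw":255,"xyz":[0,0,0],"twist":[0,0,4]},{"jaw":255,"xyz":[0,0,0],"twist":[0,0,4]},{"jaw":255,"xyz":[0,0,0],"twist":[0,0,4]},{"jaw":255,"xyz":[0,0,0],"twist":[0,0,4]},{"jaw":255,"xyz":[0,0,0],"twist":[0,0,4]},{"jaw":255,"xyz":[0,0,0],"twist":[0,0,4]},{"jaw":255,"xyz":[0,0,0],"twist":[0,0,4]},{"jaw":255,"xyz":[0,0,0],"twist":[0,0,4]},{"jaw":255,"xyz":[0,0,0],"twist":[0,0,4]},{"jaw":255,"xyz":[0,0,0],"twist":[0,0,4]},{"jaw":255,"xyz":[0,0,0],"twist":[0,0,4]},{"jaw":255,"xyz":[0,0,0],"twist":[0,0,2]}]'
python3 -c "
from h import *; goal([.5538,-.2254,.02],188);print(ctrl.sense()['moment'].round(3))
for n in ('side','scene','wrist'):
  f=imaging.grab_frame(n);cv2.imwrite('pics/%s8.png'%n,f['frame'][:,:,::-1])"
```

```text
time: 23.05
tool_pos: [0.5542, -0.2274, 0.021]
ee_rot: [0.001, 0.344, 0.939, -0.001]
contact_force: [-0.6, -4.3, 2.6]
opening: 0.151
grip_force: 60.5
t 23.05 tcp [ 0.5542 -0.2274  0.021 ] yaw 139.8 tilt z [ 0.     -0.0032 -1.    ] open 0.151 F [-0.6 -4.3  2.6] j6 0.31
shift mm [1.6 1.3 1. ]
twist z -48.2
[-1.009  0.134  0.117]
time: 24.3
tool_pos: [0.5529, -0.228, 0.0209]
ee_rot: [0.001, 0.683, 0.731, -0.002]
contact_force: [-3.4, -6.8, 5.5]
opening: 0.149
grip_force: 60.7
t 24.3 tcp [ 0.5529 -0.228   0.0209] yaw 93.88 tilt z [-0.0023 -0.0042 -1.    ] open 0.149 F [-3.4 -6.8  5.5] j6 1.11
shift mm [2.6 1.1 0.9]
twist z -94.12
[-1.322  0.768  0.164]
```

```bash

python3 -m inch '[{"jaw":255,"xyz":[0,0,0],"twist":[0,0,4]},{"jaw":255,"xyz":[0,0,0],"twist":[0,0,4]},{"jaw":255,"xyz":[0,0,0],"twist":[0,0,4]},{"jaw":255,"xyz":[0,0,0],"twist":[0,0,4]},{"jaw":255,"xyz":[0,0,0],"twist":[0,0,4]},{"jaw":255,"xyz":[0,0,0],"twist":[0,0,4]},{"jaw":255,"xyz":[0,0,0],"twist":[0,0,1]},{"jaw":255,"xyz":[0,0,0],"twist":[0,0,0]},{"jaw":255,"xyz":[0,0,0],"twist":[0,0,0]}]'
python3 -c "
from h import *; goal([.5538,-.2254,.02],188);print(ctrl.sense()['moment'].round(3))"
```

```text
time: 25.35
tool_pos: [0.5521, -0.2279, 0.0209]
ee_rot: [0.001, 0.824, 0.566, -0.003]
contact_force: [-4.8, -6.8, 5.1]
opening: 0.147
grip_force: 61.0
t 25.35 tcp [ 0.5521 -0.2279  0.0209] yaw 69.0 tilt z [-0.0037 -0.004  -1.    ] open 0.147 F [-4.8 -6.8  5.1] j6 1.55
shift mm [3.  0.7 0.9]
twist z -119.0
[-1.298  1.144  0.157]
```

```bash

python3 -m inch '[{"jaw":255,"xyz":[0,0,0],"twist":[0,0,-2]},{"jaw":255,"xyz":[0,0,0],"twist":[0,0,-2]},{"jaw":255,"xyz":[0,0,0],"twist":[0,0,-2]},{"jaw":255,"xyz":[0,0,0],"twist":[0,0,-0.5]},{"jaw":255,"xyz":[0,0,0],"twist":[0,0,0]}]'
python3 -c "
from h import *; goal([.5538,-.2254,.02],188);print(ctrl.sense()['moment'].round(3))"
python3 -m inch '[{"jaw":200,"xyz":[0,0,0],"twist":[0,0,0]},{"jaw":100,"xyz":[0,0,0],"twist":[0,0,0]},{"jaw":0,"xyz":[0,0,0],"twist":[0,0,0]},{"jaw":0,"xyz":[0,0,0],"twist":[0,0,0]},{"jaw":0,"xyz":[0,0,0],"twist":[0,0,0]},{"jaw":0,"xyz":[0,0,0],"twist":[0,0,0]},{"jaw":0,"xyz":[0,0,0],"twist":[0,0,0]}]'
python3 -c "
from h import *; goal([.5549,-.2198,.156],98);print(ctrl.sense()['moment'].round(3))"
```

```text
time: 25.85
tool_pos: [0.5523, -0.228, 0.0209]
ee_rot: [0.001, 0.791, 0.612, -0.003]
contact_force: [-4.8, -6.7, 6.1]
opening: 0.146
grip_force: 61.0
t 25.85 tcp [ 0.5523 -0.228   0.0209] yaw 75.5 tilt z [-0.0033 -0.0041 -1.    ] open 0.146 F [-4.8 -6.7  6.1] j6 1.44
shift mm [2.9 0.8 0.9]
twist z -112.5
[-1.286  1.017  0.175]
time: 26.55
tool_pos: [0.5543, -0.2255, 0.0206]
ee_rot: [-0.0, 0.791, 0.612, 0.0]
contact_force: [0.2, -0.1, -1.0]
opening: 1.004
grip_force: 0.0
t 26.55 tcp [ 0.5543 -0.2255  0.0206] yaw 75.53 tilt z [ 0.e+00  1.e-04 -1.e+00] open 1.004 F [ 0.2 -0.1 -1. ] j6 1.44
shift mm [   5.7   -0.9 -135.4]
twist z -22.47
[ 0.009  0.015 -0.024]
```

```bash

python3 -m inch '[{"jaw":0,"xyz":[0,0,-15],"twist":[0,0,0]},{"jaw":0,"xyz":[0,0,-30],"twist":[0,0,0]},{"jaw":0,"xyz":[0,0,-30],"twist":[0,0,0]},{"jaw":0,"xyz":[0,0,-30],"twist":[0,0,0]},{"jaw":0,"xyz":[0,0,-30],"twist":[0,0,0]},{"jaw":0,"xyz":[0,0,0],"twist":[0,0,-7.5]},{"jaw":0,"xyz":[0,0,0],"twist":[0,0,-7.5]},{"jaw":0,"xyz":[0,0,0],"twist":[0,0,-7.5]},{"jaw":0,"xyz":[6,0,0],"twist":[0,0,0]},{"jaw":0,"xyz":[0,0,0],"twist":[0,0,0]},{"jaw":0,"xyz":[0,0,0],"twist":[0,0,0]}]'
python3 - <<'E'
from h import *
import pickle
goal([.5549,-.2198,.156],98)
s,f=wcam(); pickle.dump((s,f),open('w9.pkl','wb'))
s5,f5=pickle.load(open('w5.pkl','rb'))
# column strips (crop coords->full): between the springs x=291 crop -> 314
for n,g in (('w5',f5['frame']),('w9',f['frame'])):
    for nm,c0,c1 in (('mid',308,318),('spring',291,297)):
        print(n,nm,[(r,*g[r,c0:c1].mean(0).astype(int)) for r in range(40,172,2)])
E
```

```text
time: 27.65
tool_pos: [0.5533, -0.2194, 0.1555]
ee_rot: [-0.0, 0.656, 0.754, -0.0]
contact_force: [0.3, 1.0, 0.4]
opening: 0.997
grip_force: 0.0
t 27.65 tcp [ 0.5533 -0.2194  0.1555] yaw 97.93 tilt z [-2.e-04  0.e+00 -1.e+00] open 0.997 F [0.3 1.  0.4] j6 1.05
shift mm [-0.6  1.5 -0.5]
twist z -0.07
w5 mid [(40, np.int64(197), np.int64(126), np.int64(63)), (42, np.int64(197), np.int64(126), np.int64(63)), (44, np.int64(197), np.int64(126), np.int64(63)), (46, np.int64(196), np.int64(126), np.int64(62)), (48, np.int64(196), np.int64(126), np.int64(62)), (50, np.int64(196), np.int64(125), np.int64(63)), (52, np.int64(194), np.int64(123), np.int64(62)), (54, np.int64(195), np.int64(124), np.int64(63)), (56, np.int64(195), np.int64(123), np.int64(60)), (58, np.int64(191), np.int64(120), np.int64(58)), (60, np.int64(161), np.int64(98), np.int64(44)), (62, np.int64(82), np.int64(47), np.int64(18)), (64, np.int64(45), np.int64(27), np.int64(15)), (66, np.int64(46), np.int64(30), np.int64(17)), (68, np.int64(43), np.int64(26), np.int64(10)), (70, np.int64(43), np.int64(25), np.int64(13)), (7
[... 11593 characters left out ...]
64(159), np.int64(168)), (146, np.int64(149), np.int64(159), np.int64(167)), (148, np.int64(153), np.int64(161), np.int64(170)), (150, np.int64(150), np.int64(160), np.int64(170)), (152, np.int64(151), np.int64(160), np.int64(169)), (154, np.int64(149), np.int64(159), np.int64(167)), (156, np.int64(152), np.int64(160), np.int64(169)), (158, np.int64(150), np.int64(159), np.int64(168)), (160, np.int64(150), np.int64(158), np.int64(167)), (162, np.int64(150), np.int64(158), np.int64(167)), (164, np.int64(151), np.int64(160), np.int64(168)), (166, np.int64(150), np.int64(160), np.int64(169)), (168, np.int64(149), np.int64(159), np.int64(167)), (170, np.int64(149), np.int64(158), np.int64(167))]
```

```bash
python3 - <<'E'
from h import *
import pickle
Y=np.array([-np.sin(np.radians(8)),np.cos(np.radians(8)),0])
D=[pickle.load(open(n,'rb')) for n in('w5.pkl','w9.pkl')]
def edge(g,lo,hi,c0=308,c1=318):   # steepest bright->dark row, sub-pixel
    p=g[lo:hi,c0:c1].mean((1,2)); d=-np.diff(p); k=d.argmax(); w=d[k-1:k+2].clip(0); return lo+k+.5+(w*[-1,0,1]).sum()/w.sum()
e=[edge(D[0][1]['frame'],95,104),edge(D[1][1]['frame'],70,80)]; print(e)
def y(i,r,z): return wplane(*D[i],(313,r),z)@Y*1000
for z in(.045,.05): print('pad',z,y(1,e[1],z)-y(0,e[0],z))
for z in(.03,.036,.042): print('carriage front,rear',z,y(1,92,z)-y(0,127.5,z),y(1,131.7,z)-y(0,167.3,z))
print('plate shift ref', [ (wplane(*D[i],(257,279.5),.018)@Y*1000).round(1) for i in (0,1)])
def fixed(i): # row of plate near edge
    g=D[i][1]['frame']; return [r for r in range(270,290) if g[r+1,300:320].mean()-g[r,300:320].mean()>8]
print(fixed(0),fixed(1))
E
```

```text
[np.float64(100.56405472636816), np.float64(75.7065563335455)]
pad 0.045 20.202118793912916
pad 0.05 19.86613528266261
carriage front,rear 0.03 29.77974134932893 29.7547203035696
carriage front,rear 0.036 29.20844509494526 29.184974936812267
carriage front,rear 0.042 28.63714884056168 28.61522957005488
plate shift ref [np.float64(-352.7), np.float64(-352.1)]
[279, 280, 281] [270, 280, 281, 282]
```

The carriage has moved about 30 mm (5 teeth) and the jaw about 20 mm, so it is pushed back about 9–10 mm, or about 10 N. The hand is clear, so I hand the job in.

```bash
python3 -c "
from cell import ctrl; print(ctrl.close_job())"
```

```text
the job is handed in; nothing more can be done
None
```

I stood the blank on the bed and turned the ratchet five teeth. The sprung jaw is pushed back about 9–10 mm (about 10 N, worked out from wrist-camera images), and I handed the job in with the robot clear; the system returned no verdict.

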